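Daily check of the jaundice meter on its reference tile

ROBOT

A 6-joint arm with a two-finger parallel gripper is mounted at the origin on the work surface; the furniture and walls round the work are solid. World frame = base frame: x ahead of the robot, y to its left, z up, the work surface at z = 0. Lengths are in mm, angles in rad, forces in N, time in s.
With the tool pointing down it reaches from about 350 to 975 mm from the base axis. Payload 7.1 kg.
Tool frame: the origin (TCP) lies midway between the tips of the shut fingers; the grasp point (between the pads) lies 19 mm behind it (ctrl.grip_depth is the distance from the TCP to the grasp point, in mm); z points along the fingers, y is the line along which they close (so a half turn about z gives the same grasp; the last joint's range is limited). The gripper opens to 88 mm and grips with 3 to 60 N. Pads are 20 mm wide; open, the fingers measure 115 mm over their backs; the gripper's body (75 mm by 178 mm) begins 61 mm behind the grasp point.
Start: joints at [1.182, 0.423, 1.63, -0, 1.089, -0.019], TCP at [225.861, 582.745, 188.475] pointing down, gripper open.
Joint ranges: [-3, 3], [-0.9, 2.11], [0.09, 2.58], [-1.31, 4.45], [0.11, 2.69], [-2.54, 2.54]. Speed limits (rad/s): [2.39, 2.39, 3.01, 3.14, 3.14, 3.14].

INTERFACE

Orientations are given as a rotation vector (axis times angle).
In Python, from workcell import get_obs, vision, ctrl gives the robot as it stands.
- The arm moves only by the tool step_arm, never from a script. Its argument "plan" is a list of rows, each a list of 7 numbers: the opening, from -1 (shut) to 1 (fully open), then the shift along the tool's x, y, z as a fraction of full scale, then the turn, a rotation vector about the tool's x, y, z as a fraction of full scale. In form: [[fingers, dx, dy, dz, wx, wy, wz], ...]. A call has 1 to 20 rows; each row shifts and turns the commanded pose from where the row before left it, along the tool's axes as they then stand; what a row does not reach is not made up. Full scale, the value 1, is 50 mm for a shift and 0.12 rad for a turn. A row lasts 1/8 s, in which the tool goes at most 62.5 mm and 10.7 degrees, less where a joint would pass 70% of its speed; a pose out of reach is approached as far as the arm can. A call with a number of a shift or a turn outside -1 to 1 is refused whole. A call with a gripper value outside its range is refused whole. The fingers move at their own pace and stop on an object; the grip force is fixed at half the most. Time passes only in rows, so rows that do not move let the fingers close. It gives the time, the measured TCP pose, the force, the opening and the grip force at its end, in the units of the state.
- get_obs(): the state, without advancing time (a new reading comes with each control period).
- vision.get_image(name): name is "side" or "top"; returns a dict with "pixels" (384x512x3 uint8, red, green, blue), "depth" (384x512 float32, mm along the optical axis (not along the pixel's ray), 0 where there is no reading), "fx", "fy", "cx", "cy" (pixels), "k1" (the pictures are not rectified: a ray, as slopes to the right and down, at radius r is drawn at 1 + k1 r^2 times it, then the intrinsics apply), "T" (4x4, takes a point from camera to world coordinates). Camera axes: x right, y down, z forward; pixel columns grow to the right and rows downward; lengths in mm; the calibration is good to about 2 mm. A picture is of the moment at which its call begins.
- ctrl.close_job(): hands the job in; it is judged then, once.
The state is a dict: "t": time; "qpos": joint angles; "qvel": joint speeds; "joint_torque": joint torques, N m; "ee_pos": TCP position; "orientation": TCP orientation; "ft_force": force on the tool from outside, world axes, zero at the start; "moment": the same for the moment, N m; "width": finger opening in mm; "grasp_force": force on a finger pad.
Only numpy, scipy, OpenCV 4.12 (cv2) and the standard library are available. Lean on these libraries where they do the work, as an engineer would, in place of code of your own. Each camera call takes 0.05 s, during which the arm holds its last target. There are 200 camera calls.

TASK

Do the daily check of the hand-held jaundice meter. Take the round reference tile off its sloping rest, seat it fully down in the round pocket of the check stand with the white glazed face up, and let go of it; then draw the meter out of its leaning dock and, holding it upright and square to the tile, press its spring tip gently onto the ringed spot, inside the ring, until the tip is pushed about half-way in (not bottomed). The program finishes while still holding the meter pressed there like that; leave the other things on the bench undisturbed.

Things in the scene. Friction and masses are not known exactly. Their poses are not given: they have to be found in the camera images.
- check_stand: Low white moulded block fixed to the bench, right of the middle, turned up to 0.3 rad: 92 mm (x) by 180 mm (y), 24 mm high, on a grey foot 4 mm wider all round. Origin: centre of its underside; z up. Round pocket in its -y half (y = -45 mm), black pad on its floor, 54 mm wide, 6 mm deep, with 2 mm chamfer. A grey sloping tile rest on its +y half (see tile_rest).
- tile_rest (a point): Middle of the tile rest's sloping face, at (0, 45, 52) mm in the check stand (axes those of the stand). The rest is 30 mm wide in y, 56 mm long, leans 0.5 rad from level, rising towards the stand's +x, so its face looks up and to -x; a 9 mm lip runs along the lower edge.
- pocket (a point): Centre of the pocket's floor on the check stand, 18 mm above the bench; z up. A seated tile has its origin here.
- tile: Round reference tile, 50 mm diameter, 16 mm thick, about 60 g: grey carrier, white glazed ceramic face. Origin: centre of its back; z comes out of the glazed face. It starts on the sloping rest, glaze out (z leans 0.5 rad from vertical to the stand's -x); its edges overhang the rest by 10 mm at either side (stand's y), free for fingers. Seated, 10 mm stands out of the pocket.
- tile_mark (a point): Centre of the tile's glazed face, 16 mm from the origin along tile z; a dark printed ring of 27 mm diameter round it marks the spot to be touched. z out of the face.
- dock: Dock fixed to the bench: base 112 mm (x) by 92 mm (y) by 16 mm with a white rectangular socket that leans 0.5 rad towards its own -x. Origin: centre of its underside, z up. It stands in the left part of the bench, turned up to 0.3 rad.
- dock_rim (a point): Centre of the mouth of the dock's socket (axes those of the dock body). Inside the socket is 31 by 45 mm; the meter's housing goes 50 mm into it, with its nose below that. Draw the meter at least 85 mm along its own axis to clear it.
- meter: Hand-held white meter, about 170 g: housing 28 mm (its x) by 42 mm (its y), from z = 18 to 150 mm, over a round nose. Origin: centre of the nose's end; z runs up its length to the tail. In the dock z leans about 0.53 rad from vertical to the dock's -x, y is the dock's y, and z = 68 to 150 mm is free above the socket: grip it there across its 42 mm sides (y). For the check z points straight up.
- meter_tip (a joint): How far the spring tip is pushed into the nose, m: 0 = out, 0.008 = bottomed. Its spring pushes with about 1.2 N at the start of the stroke, 2.8 N half-way (0.004) and 4.4 N at the end.
- tip_face (a point): Centre of the end face of the meter's black round tip, 16 mm in diameter; with the tip out it lies 10 mm below the meter's origin on its z axis (at meter z = -10 mm), and it moves with the tip.
- stain_blue: Dropper bottle with blue cap, 37x35x98 mm, a bystander standing on the bench: leave it alone. Origin: centre of its underside.
- stain_red: Dropper bottle with red cap, 37x35x98 mm, a bystander standing on the bench: leave it alone. Origin: centre of its underside.
- oil_bottle: Dropper bottle with black cap, 37x35x98 mm, a bystander standing on the bench: leave it alone. Origin: centre of its underside.
- gauze_roll: White gauze roll, 43x43x60 mm, a bystander standing on the bench: leave it alone. Origin: centre of its underside.
- petri_dish: Clear petri dish, 62x62x14 mm, a bystander standing on the bench: leave it alone. Origin: centre of its underside.
- coverslips: Small flat box of cover slips, 30x30x10 mm, a bystander standing on the bench: leave it alone. Origin: centre of its underside.
- vial_c: Glass vial with white cap, 29x29x59 mm, a bystander standing on the bench: leave it alone. Origin: centre of its underside.
There are look-alikes about, which are no part of the job. What is shaped like the tile but yellow is not meant.

How it is judged (in metres and radians):
On the way:
1. the tile lies fully down in the pocket, glazed face up, let go (horizontal distance between tile and pocket below 0.0035 m and z of tile in the frame of pocket below 0.002 m and angle between tile's own z axis and vertical below 0.06 rad and contact force between the fingers and tile below 0.05 N), for 0.3 s.
At the end, for the whole second after the job is handed in: Tile seated glazed face up (3.5 mm of centre, 2 mm of floor, 0.06 rad level), fingers off it. Meter in the gripper, still, clear of dock and stand, upright within 0.1 rad, tip within 6 mm of the ring's centre, pushed in 2 to 6.5 mm, pressing with 1.2 to 8 N (all of step 1 and horizontal distance between tip_face and tile_mark below 0.006 m and z of tip_face in the frame of tile_mark below 0.002 m and angle between meter's own z axis and vertical below 0.1 rad and value of joint meter_tip between 0.002 and 0.0065 m and contact force between meter and tile between 1.2 and 8 N and contact force between the fingers and meter above 2 N and contact force between meter and dock below 0.05 N and contact force between meter and check_stand below 0.05 N and linear speed of meter below 0.02 m/s); the arm keeps its last pose, push and grip.
It fails at once if the meter is rammed onto the tile (over 20 N) (contact force between meter and tile above 20 N).
It fails at once if the tile is turned over (angle between tile's own z axis and vertical above 1.3 rad).
It fails at once if the meter falls over (angle between meter's own z axis and vertical above 1.3 rad).
It fails at once if a bystander is moved by more than 25 mm (distance of any of stain_blue, stain_red, oil_bottle, gauze_roll, petri_dish, coverslips, vial_c from where it was at the start of the episode above 0.025 m).
It also fails if it takes over 58 s, if anything falls off the work surface, if the arm or the gripper's body presses on something with over 40 N, if the wrist force passes 120 N, or if a joint passes its speed limit or range.

## Working session

There is one attempt and no reset: what is moved stays moved. The work goes in short steps, Python scripts to look and compute and a tool call to move; the robot and the scene stay as the last step left them, time stands still between calls to the robot, and variables do not carry over. Pictures are saved under pics/ and viewed, at most 10 in all, crops included, and the job is handed in when it is done.

Besides the shell and the picture viewer there is one more tool, called after "Emit:" as name(argument=value, ...), one argument or row to a line, values as JSON. step_arm: Moves the arm, as the interface text tells. Its arguments: {"type":"object","properties":{"plan":{"type":"array","items":{"type":"array","items":{"type":"number","minimum":-1,"maximum":1}}}},"required":["plan"]}

```bash
ls; mkdir -p pics; cat > h.py <<'E'
import numpy as np, cv2
from workcell import get_obs, vision, ctrl
def grab(n):
    im=vision.get_image(n); np.savez(f'{n}.npz',**im); return im
def load(n): return dict(np.load(f'{n}.npz'))
def rays(im,uv):
    uv=np.asarray(uv,float).reshape(-1,1,2)
    K=np.array([[im['fx'],0,im['cx']],[0,im['fy'],im['cy']],[0,0,1]],float)
    return cv2.undistortPoints(uv,K,np.array([float(im['k1']),0,0,0,0]))[:,0]
def cloud(im):
    h,w=im['depth'].shape
    u,v=np.meshgrid(np.arange(w),np.arange(h))
    r=rays(im,np.stack([u,v],-1).reshape(-1,2)).reshape(h,w,2)
    d=im['depth'].astype(float)
    P=np.concatenate([r*d[...,None],d[...,None]],-1)
    T=im['T']; return P@T[:3,:3].T+T[:3,3]
def proj(im,P):
    Ti=np.linalg.inv(im['T']); p=np.atleast_2d(P)@Ti[:3,:3].T+Ti[:3,3]
    a=p[:,:2]/p[:,2:]; a=a*(1+im['k1']*(a**2).sum(1,keepdims=True))
    return a*[im['fx'],im['fy']]+[im['cx'],im['cy']]
E
python3 - <<'E'
from h import *
for n in('top','side'):
    im=grab(n); cv2.imwrite(f'pics/{n}0.png',im['pixels'][...,::-1])
    print(n,im['T'].round(3).tolist(),im['fx'],im['k1'],(im['depth']==0).mean())
o=get_obs(); print(o)
E
```

```text
pics
top [[-0.025, -0.992, 0.125, 417.915], [-1.0, 0.025, -0.005, 116.285], [0.002, -0.125, -0.992, 926.283], [0.0, 0.0, 0.0, 1.0]] 438.6148234407882 -0.08549001186534333 0.0038604736328125
side [[0.842, -0.251, 0.478, -38.63], [-0.54, -0.421, 0.729, -757.631], [0.019, -0.872, -0.49, 650.873], [0.0, 0.0, 0.0, 1.0]] 495.4655728284246 -0.1509462321376351 0.0038197835286458335
{'t': 0.1, 'qpos': array([ 1.18202004e+00,  4.23732643e-01,  1.63055752e+00,  5.29703347e-06,
        1.08862309e+00, -1.90180977e-02]), 'qvel': array([-0.00078001, -0.00143916, -0.00276576,  0.00040045,  0.00115577,
        0.00092538]), 'joint_torque': array([-4.58946361e-04, -5.45614636e+01, -2.74324679e+01,  6.44613337e-02,
        1.89036661e-02,  1.73608635e-05]), 'ee_pos': array([225.65584104, 582.28176231, 187.82133378]), 'orientation': array([-5.77465393e-01, -3.08778643e+00,  2.02976420e-03]), 'ft_force': array([0.30621042, 0.90855701, 0.10481681]), 'moment': array([ 0.06495682, -0.03910952,  0.0027558 ]), 'grasp_force': 0.0, 'width': 87.74566589295979}
```

View pics/top0.png

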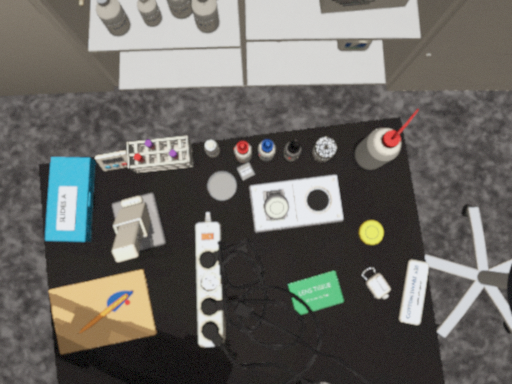

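View pics/side0.png

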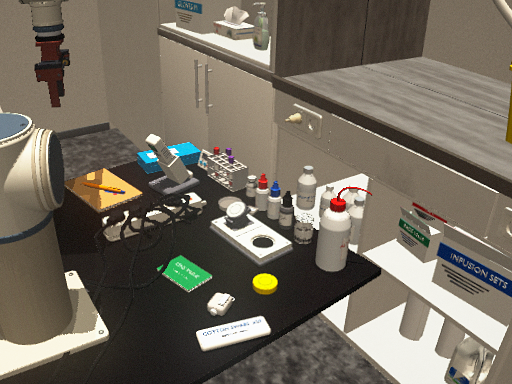

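The top view shows the stand at about (297,203), with the pocket at (318,200) and the white-faced tile on its rest at (276,206). The yellow look-alike is at (371,232). The dock with the meter is at (135,228), leaning down and left in the image. The side view shows the same: tile (236,210), pocket (262,241), meter (165,145), yellow (265,283).

There are three disc-like candidates in the top view: (276,206), (371,232) and the clear petri dish (222,186). The white one on the slope at (276,206) fits. I'll confirm it in a crop and measure it.

```bash
python3 - <<'E'
from h import *
t=load('top');s=load('side')
a=cv2.resize(t['pixels'][150:270,85:395],None,fx=2.5,fy=2.5,interpolation=cv2.INTER_CUBIC)
b=cv2.resize(s['pixels'][120:270,130:310],None,fx=1.9,fy=1.9,interpolation=cv2.INTER_CUBIC)
W=np.zeros((a.shape[0]+b.shape[0],a.shape[1],3),np.uint8);W[:a.shape[0]]=a;W[a.shape[0]:,:b.shape[1]]=b
cv2.imwrite('pics/crop.png',W[...,::-1])
print(proj(t,[[226,583,188]]),proj(s,[[226,583,188],[0,0,0]]))
C=cloud(t);D=cloud(s)
for n,u,v in[('tile',276,206),('pocket',318,200),('standR',335,215),('standtop',302,190),('bench',330,250),('meterhead',118,250),('base',158,240),('blue',266,145),('petri',222,186)]: print(n,C[v,u].round(1))
for n,u,v in[('tile',236,210),('pocket',262,241),('stand',262,225),('meter',152,143),('mid',175,165)]: print('s',n,D[v,u].round(1))
E
```

```text
[[-18.99533962 357.3641871 ]] [[ 60.40864134 112.87032137]
 [ 37.26285931 322.94051536]]
tile [481.5  69.5  69.2]
pocket [495.6 -21.2  18. ]
standR [463.  -53.9  25.7]
standtop [517.1  11.6  19.8]
bench [391.2 -44.7   1.1]
meterhead [404.5 350.3 166. ]
base [420.9 313.2  13.7]
blue [598.   86.5  95.8]
petri [531.  178.6   9.3]
s tile [477.6  65.6  66.1]
s pocket [498.2 -12.5  18.9]
s stand [531.2  35.9  23.9]
s meter [390.8 330.2 153.3]
s mid [449.5 326.9  78.4]
```

View pics/crop.png

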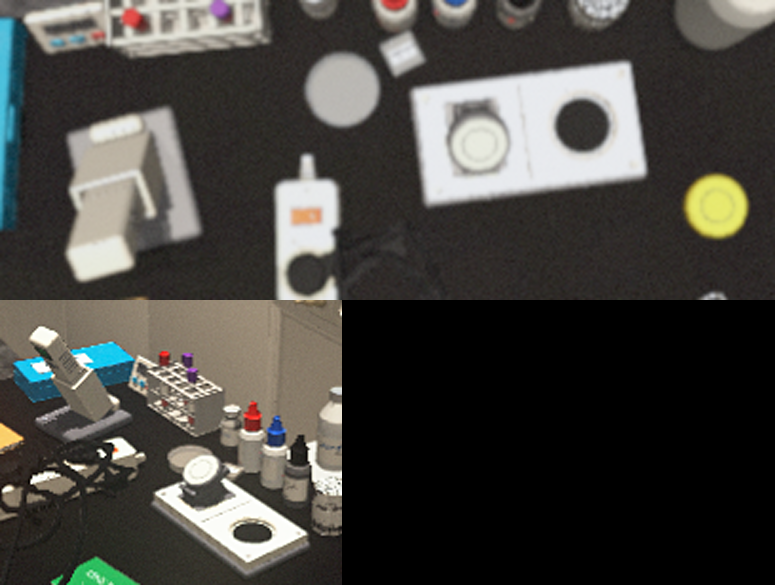

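The crop confirms the tile: a white glazed disc with a ring, on the stand's sloping rest. The pocket is the black circle beside it, and the meter is in its leaning socket. Next I'll fit exact poses.

```bash
cat > m.py <<'E'
from h import *
def on_plane(im,uv,z):
    r=rays(im,uv); d=np.c_[r,np.ones(len(r))]@im['T'][:3,:3].T; o=im['T'][:3,3]
    return o+d*((z-o[2])/d[:,2])[:,None]
def blob(mask,u,v):
    n,l,st,c=cv2.connectedComponentsWithStats(mask.astype(np.uint8),connectivity=4)
    return (l==l[v,u]).astype(np.uint8)
def cont(m): return max(cv2.findContours(m,cv2.RETR_EXTERNAL,cv2.CHAIN_APPROX_NONE)[0],key=len)[:,0]
def tri(ims,uvs):
    A=np.zeros((3,3));b=np.zeros(3);
    for im,uv in zip(ims,uvs):
        d=im['T'][:3,:3]@np.r_[rays(im,[uv])[0],1];d/=np.linalg.norm(d);M=np.eye(3)-np.outer(d,d);A+=M;b+=M@im['T'][:3,3]
    return np.linalg.solve(A,b)
E
python3 - <<'E'
from m import *
t=load('top');s=load('side');C=cloud(t);D=cloud(s)
pc=[]
for n,im,P,seed,tl in(('top',t,C,(318,200),(276,206)),('side',s,D,(262,241),(236,210))):
    g=im['pixels'].astype(int).max(2)
    m=blob(g<70,*seed); c=cont(m); W=on_plane(im,c,24)
    (cx,cy),r=cv2.minEnclosingCircle(W[:,:2].astype(np.float32)); print(n,'pocket area',m.sum(),'enc',cx,cy,r)
    e=cv2.fitEllipse(W[:,:2].astype(np.float32)); print('  ell',np.round(e[0],1),np.round(e[1],1))
    # stand top
    near=(np.abs(P[...,0]-490)<140)&(np.abs(P[...,1]-20)<150)
    m=blob(near&(P[...,2]>15)&(P[...,2]<32)&(g>140),*((335,215) if n=='top' else (262,225)))
    W=on_plane(im,cont(m),24); R=cv2.minAreaRect(W[:,:2].astype(np.float32)); print('  stand',np.round(R[0],1),np.round(R[1],1),R[2],'z',np.median(P[m>0][:,2]))
    # tile glaze by depth plane
    sel=near&(P[...,2]>45)&(P[...,2]<95)&(g>150)&(np.hypot(P[...,0]-480,P[...,1]-68)<40)
    m=blob(sel,*tl); Q=P[m>0]; mu=np.median(Q,0); 
    for _ in range(3):
        nn=np.linalg.svd(Q-Q.mean(0))[2][2]; nn*=np.sign(nn[2]); d=(Q-Q.mean(0))@nn; Q=Q[np.abs(d)<2.5*d.std()+.5]
    e=cv2.fitEllipse(cont(m)); print('  tile n',nn.round(3),'tilt',np.arccos(nn[2]),'az',np.arctan2(nn[1],nn[0]),'ctr',Q.mean(0).round(1),'ell',np.round(e[0],1),np.round(e[1],1),m.sum()); pc.append(e[0])
print('tri tile mark',tri([t,s],pc))
# meter + dock
for n,im,P in(('top',t,C),('side',s,D)):
    sel=(np.hypot(P[...,0]-420,P[...,1]-330)<130)&(P[...,2]>90)&(P[...,2]<200)
    Q=P[sel]; print(n,'meter pts',len(Q),Q.min(0).round(),Q.max(0).round())
    cv2.imwrite(f'pics/sel_{n}.png',sel*255)
E
```

```text
top pocket area 299 enc 495.9405822753906 -19.090999603271484 20.465665817260742
  ell [495.6 -19. ] [38.1 39.3]
  stand [490.   24.5] [ 93.8 180.6] 5.832066059112549 z 23.805651107310666
  tile n [-0.482 -0.048  0.875] tilt 0.5060121496369733 az -3.041536746896037 ctr [478.8  68.7  66. ] ell [276.3 207.9] [22.5 24.3] 455
side pocket area 152 enc 491.6033630371094 -23.312341690063477 21.909481048583984
  ell [492.4 -22.2] [33. 44.]
  stand [490.   26.4] [ 93.2 182.5] 5.87898063659668 z 24.490638085849127
  tile n [-0.481 -0.041  0.876] tilt 0.5038145490830708 az -3.055994800455745 ctr [478.2  70.1  67.2] ell [235.2 208.7] [13.6 19.4] 231
tri tile mark [477.66272001  68.93714907  67.95283099]
top meter pts 1080 [385. 319.  90.] [469. 383. 168.]
side meter pts 474 [382. 317.  90.] [464. 364. 167.][ WARN:0@1.122] global loadsave.cpp:1063 imwrite_ Unsupported depth image for selected encoder is fallbacked to CV_8U.
```

```bash
cat > g.py <<'E'
from h import *
from scipy.spatial.transform import Rotation as Ro
def frame(z,y):  # tool z, approx tool y
    z=np.array(z,float);z/=np.linalg.norm(z);y=np.array(y,float);y-=z*(y@z);y/=np.linalg.norm(y)
    return np.c_[np.cross(y,z),y,z]
def seg(p,R,pt,Rt,n):
    w=Ro.from_matrix(R.T@Rt).as_rotvec()/n; E=Ro.from_rotvec(w).as_matrix()
    S=sum(np.linalg.matrix_power(E,k) for k in range(n))
    d=np.linalg.solve(S,R.T@(np.array(pt)-p)); return np.r_[d/50,w/.12].round(3)
def cur():
    o=get_obs(); return o['ee_pos'],Ro.from_rotvec(o['orientation']).as_matrix()
def plan(wps,pr=None):
    p,R=pr or cur()
    for pt,Rt,n in wps:
        Rt=R if Rt is None else Rt
        print(n,'x',seg(p,R,pt,Rt,n).tolist()); p,R=np.array(pt,float),Rt
yaw=.102; sx=np.array([np.cos(yaw),np.sin(yaw),0]); sy=np.array([-np.sin(yaw),np.cos(yaw),0]); Z=np.array([0,0,1.])
n=-np.sin(.5)*sx+np.cos(.5)*Z
mark=np.array([478,69,66.5]); pocket=np.array([495,-19.4,18])
Rtile=frame(-n,sy); Rdown=frame(-Z,sy)
G=mark-7.5*n
E
python3 -c "
from g import *
print(G)
plan([([225.7,582.3,330],None,4),(G+80*n,Rtile,16),(G,Rtile,6)])"
```

```text
[481.57700296  69.36612491  59.91813079]
4 x [-0.0, -0.001, -0.711, 0.0, 0.0, 0.0]
16 x [-0.306, -0.614, 0.321, -0.062, -0.256, -0.24]
6 x [0.0, -0.0, 0.267, 0.0, 0.0, 0.0]
```

Emit:
step_arm(
  plan=[
    [1, 0, 0, -0.71, 0, 0, 0],
    [1, 0, 0, -0.71, 0, 0, 0],
    [1, 0, 0, -0.71, 0, 0, 0],
    [1, 0, 0, -0.71, 0, 0, 0],
    [1, -0.306, -0.614, 0.321, -0.062, -0.256, -0.24],
    [1, -0.306, -0.614, 0.321, -0.062, -0.256, -0.24],
    [1, -0.306, -0.614, 0.321, -0.062, -0.256, -0.24],
    [1, -0.306, -0.614, 0.321, -0.062, -0.256, -0.24],
    [1, -0.306, -0.614, 0.321, -0.062, -0.256, -0.24],
    [1, -0.306, -0.614, 0.321, -0.062, -0.256, -0.24],
    [1, -0.306, -0.614, 0.321, -0.062, -0.256, -0.24],
    [1, -0.306, -0.614, 0.321, -0.062, -0.256, -0.24],
    [1, -0.306, -0.614, 0.321, -0.062, -0.256, -0.24],
    [1, -0.306, -0.614, 0.321, -0.062, -0.256, -0.24],
    [1, -0.306, -0.614, 0.321, -0.062, -0.256, -0.24],
    [1, -0.306, -0.614, 0.321, -0.062, -0.256, -0.24],
    [1, -0.306, -0.614, 0.321, -0.062, -0.256, -0.24],
    [1, -0.306, -0.614, 0.321, -0.062, -0.256, -0.24],
    [1, -0.306, -0.614, 0.321, -0.062, -0.256, -0.24],
    [1, -0.306, -0.614, 0.321, -0.062, -0.256, -0.24],
  ],
)

```text
t: 2.6
ee_pos: [436.5, 74.3, 131.1]
orientation: [-0.124, 2.65, 0.04]
ft_force: [-0.3, 1.7, -1.0]
width: 87.9
grasp_force: 0.0
```

```bash
python3 -c "
from g import *
print(cur()[0],G+80*n,get_obs()['t']);plan([(G+12*n,Rtile,4),(G,Rtile,3)])"
```

```text
[436.54466467  74.33818216 131.08507197] [443.42230469  65.46079258 130.12473574] 2.6
4 x [-0.026, -0.048, 0.358, 0.005, -0.022, -0.019]
3 x [-0.0, 0.0, 0.08, 0.0, 0.0, 0.0]
```

Emit:
step_arm(
  plan=[
    [1, 0, 0, 0, 0, 0, 0],
    [1, 0, 0, 0, 0, 0, 0],
  ],
)

```text
t: 2.85
ee_pos: [435.8, 76.0, 131.4]
orientation: [-0.122, 2.651, 0.042]
ft_force: [-0.1, -0.6, -0.1]
width: 87.6
grasp_force: 0.0
```

```bash
python3 -c "
from g import *
print(cur()[0],G+80*n,get_obs()['t']);plan([(G+12*n,Rtile,4),(G,Rtile,3)])"
```

```text
[435.82012602  76.01951931 131.42028422] [443.42230469  65.46079258 130.12473574] 2.85
4 x [-0.028, -0.057, 0.361, 0.007, -0.024, -0.022]
3 x [-0.0, 0.0, 0.08, 0.0, 0.0, 0.0]
```

Emit:
step_arm(
  plan=[
    [1, -0.028, -0.057, 0.361, 0.007, -0.024, -0.022],
    [1, -0.028, -0.057, 0.361, 0.007, -0.024, -0.022],
    [1, -0.028, -0.057, 0.361, 0.007, -0.024, -0.022],
    [1, -0.028, -0.057, 0.361, 0.007, -0.024, -0.022],
    [1, 0, 0, 0, 0, 0, 0],
    [1, 0, 0, 0, 0, 0, 0],
  ],
)

```text
t: 3.6
ee_pos: [478.9, 72.8, 98.8]
orientation: [-0.135, 2.678, 0.016]
ft_force: [-1.1, 0.5, -0.1]
width: 88.1
grasp_force: 0.0
```

```bash
python3 - <<'E'
from g import *
p,R=cur();print(p,G+12*n);plan([(G,Rtile,3)])
im=grab('top');s=grab('side')
a=cv2.resize(im['pixels'][150:270,220:370],None,fx=3,fy=3);b=cv2.resize(s['pixels'][160:280,170:320],None,fx=3,fy=3)
cv2.imwrite('pics/pre.png',cv2.resize(np.hstack([a,b]),(800,320))[...,::-1])
E
```

```text
[478.88370823  72.82328618  98.79142159] [475.85379822  68.78032506  70.44912153]
3 x [0.104, -0.023, 0.238, -0.032, -0.11, 0.004]
```

View pics/pre.png

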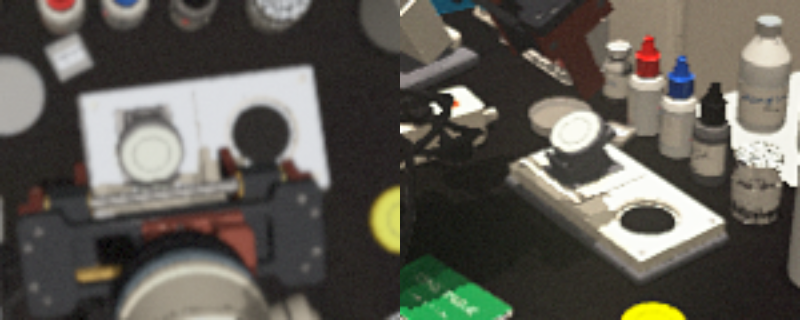

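The top-left crop shows the fingers approaching over the tile (150,150), and the side view shows them above and behind it. The last move fell short of its target, so I'll check the joints.

```bash
python3 -c "
from g import *
o=get_obs();print(o['qpos'].round(3),o['qvel'].round(3),o['ft_force'].round(2),o['t']);p,R=cur();print(Ro.from_matrix(R.T@Rtile).as_rotvec(),R[:,2].round(3),R[:,1].round(3))"
```

```text
[ 0.149  0.248  2.33  -0.305  0.109 -1.226] [-0.001 -0.004 -0.001 -0.002 -0.002 -0.001] [ 0.42 -0.7   0.03] 3.7
[-0.01146201 -0.0390208   0.00146549] [ 0.444  0.034 -0.896] [-0.098  0.995 -0.011]
```

```bash
python3 -c "
import numpy as np
from scipy.optimize import fsolve
A=[];b=[]
for q2,q3,q5,r,z in((.4237,1.6306,1.0886,624.5,187.8),(.248,2.33,.109*np.cos(.305),484.4,98.8)):
    a=[q2,q2+q3,q2+q3+q5];A+=[list(np.sin(a))+[0],list(np.cos(a))+[1]];b+=[r,z]
l=np.linalg.solve(A,b);print(l)
f=lambda q,r,z,t:[*(np.array([[np.sin(q[0]),np.sin(q[0]+q[1]),np.sin(np.pi-t)],[np.cos(q[0]),np.cos(q[0]+q[1]),np.cos(np.pi-t)]])@l[:3]+[0,l[3]]-[r,z])]
for t in(.2,.25,.3,.35,.4,.45):
    for r,z in((486.5,60),(460,100)):
        q=fsolve(f,[.3,2.2],(r,z,t));print(t,r,z,q,'q5',np.pi-t-q.sum())
"
```

```text
[656.58774605 400.81998445 245.93992186  21.5462346 ]
0.2 486.5 60 [0.34581422 2.22937439] q5 0.36640404438469476
0.2 460 100 [0.25354412 2.2258558 ] q5 0.4621927320077215
0.25 486.5 60 [0.33803412 2.2582232 ] q5 0.2953353292294656
0.25 460 100 [0.24363024 2.25360451] q5 0.39435790017315364
0.3 486.5 60 [0.33175641 2.28751486] q5 0.2223213859372395
0.3 460 100 [0.23503813 2.2818778 ] q5 0.32467672138652226
0.35 486.5 60 [0.32713277 2.31723359] q5 0.14722629562548262
0.35 460 100 [0.2279085  2.31066444] q5 0.25301971524072364
0.4 486.5 60 [0.32432947 2.34736495] q5 0.06989823368850034
0.4 460 100 [0.22239663 2.33995527] q5 0.1792407478091782
0.45 486.5 60 [0.32352905 2.37789594] q5 -0.009832331620599266
0.45 460 100 [0.21867437 2.36974358] q5 0.10317470254987837
```

```bash
cat >> g.py <<'E'
def tl(t): return -np.sin(t)*sx+np.cos(t)*Z
def Rt(t): return frame(-tl(t),sy)
G=mark-6.5*n
E
python3 -c "
from g import *
print(G+40*tl(.28),G);plan([(G+40*tl(.28),Rt(.28),4),(G,Rt(.28),4)])"
```

```text
[470.10329754  68.19173133  99.23793088] [481.10006924  69.31730825  60.79571335]
4 x [0.042, -0.019, -0.018, -0.024, 0.377, 0.0]
4 x [0.0, -0.0, 0.2, 0.0, 0.0, 0.0]
```

Emit:
step_arm(
  plan=[
    [1, 0.042, -0.019, -0.018, -0.024, 0.377, 0],
    [1, 0.042, -0.019, -0.018, -0.024, 0.377, 0],
    [1, 0.042, -0.019, -0.018, -0.024, 0.377, 0],
    [1, 0.042, -0.019, -0.018, -0.024, 0.377, 0],
    [1, 0, 0, 0, 0, 0, 0],
    [1, 0, 0, 0, 0, 0, 0],
  ],
)

```text
t: 4.45
ee_pos: [470.1, 68.1, 99.1]
orientation: [-0.146, 2.857, 0.02]
ft_force: [0.7, 0.2, -0.4]
width: 87.8
grasp_force: 0.0
```

```bash
python3 -c "
from g import *
print(cur()[0],get_obs()['qpos'].round(3));plan([(G,Rt(.28),5)])"
```

```text
[470.14172551  68.12701693  99.09458949] [ 0.123  0.251  2.222 -0.016  0.389 -1.536]
5 x [0.0, 0.0, 0.159, -0.0, 0.001, 0.0]
```

Emit:
step_arm(
  plan=[
    [1, 0, 0, 0.16, 0, 0, 0],
    [1, 0, 0, 0.16, 0, 0, 0],
    [1, 0, 0, 0.16, 0, 0, 0],
    [1, 0, 0, 0.16, 0, 0, 0],
    [1, 0, 0, 0.16, 0, 0, 0],
    [1, 0, 0, 0, 0, 0, 0],
  ],
)

```text
t: 5.2
ee_pos: [481.4, 69.3, 60.0]
orientation: [-0.146, 2.859, 0.02]
ft_force: [-0.7, -0.3, -0.2]
width: 87.9
grasp_force: 0.0
```

Emit:
step_arm(
  plan=[
    [-1, 0, 0, 0, 0, 0, 0],
    [-1, 0, 0, 0, 0, 0, 0],
    [-1, 0, 0, 0, 0, 0, 0],
    [-1, 0, 0, 0, 0, 0, 0],
    [-1, 0, 0, 0, 0, 0, 0],
    [-1, 0, 0, 0, 0, 0, 0],
    [-1, 0, 0, 0, 0, 0, 0],
  ],
)

```text
t: 6.08
ee_pos: [481.6, 69.4, 60.8]
orientation: [-0.146, 2.858, 0.02]
ft_force: [0.4, -0.4, 0.1]
width: 21.2
grasp_force: 0.0
```

```bash
python3 - <<'E'
from g import *
im=grab('top');s=grab('side');print(get_obs()['width'])
a=cv2.resize(im['pixels'][150:270,220:370],None,fx=3,fy=3);b=cv2.resize(s['pixels'][150:270,170:320],None,fx=3,fy=3)
cv2.imwrite('pics/close.png',cv2.resize(np.hstack([a,b]),(800,320))[...,::-1])
E
```

```text
13.24487456256445
```

View pics/close.png

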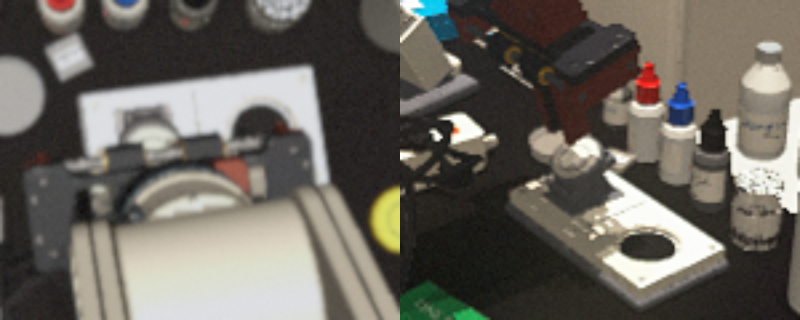

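The side crop shows the fingertips at (575,145) shut in front of the tile face, so they missed the rim. The tips probably retract when open. I'll open, back off, and measure the tile and fingertips again.

Emit:
step_arm(
  plan=[
    [0.1, 0, 0, 0, 0, 0, 0],
    [0.1, 0, 0, 0, 0, 0, 0],
    [0.1, 0, 0, 0, 0, 0, 0],
    [0.1, 0, 0, 0, 0, 0, 0],
    [0.1, 0, 0, 0, 0, 0, 0],
    [0.1, 0, 0, 0, 0, 0, 0],
  ],
)

```text
t: 6.92
ee_pos: [481.7, 69.3, 60.8]
orientation: [-0.146, 2.858, 0.02]
ft_force: [0.1, 0.4, -0.2]
width: 48.2
grasp_force: 0.0
```

```bash
python3 - <<'E'
from g import *
print(get_obs()['width'],cur()[0],get_obs()['t'])
s=grab('side');t=grab('top');P=cloud(s);g=s['pixels'].astype(int).max(2);print('tcp side px',proj(s,[cur()[0]]))
sel=(np.hypot(P[...,0]-480,P[...,1]-68)<32)&(P[...,2]>45)&(P[...,2]<85)&(g>140);print('tile pts',P[sel].mean(0),sel.sum(),np.argwhere(sel).mean(0))
b=cv2.resize(s['pixels'][165:240,190:290],None,fx=8,fy=8,interpolation=cv2.INTER_CUBIC)
cv2.imwrite('pics/op.png',b[...,::-1])
E
```

```text
48.1719511273512 [481.66568904  69.33104611  60.76110246] 6.925
tcp side px [[236.64680666 210.81063194]]
tile pts [479.88287642  69.05571218  67.71381266] 135 [208.48888889 236.1037037 ]
```

View pics/op.png

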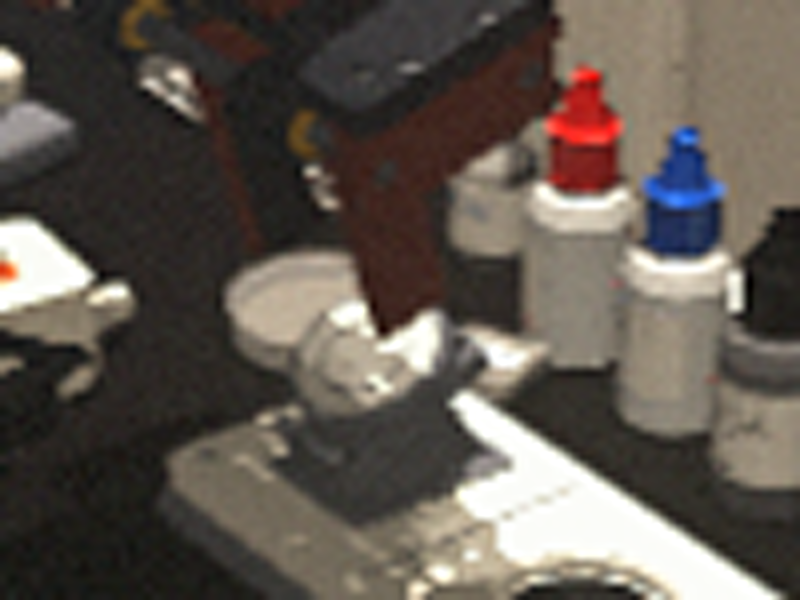

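The crop shows the right finger's tip at about (390,330), i.e. side pixel (239,206), clearly short of the tile rim. The tile itself has not moved. I'll get the tip offset from depth.

```bash
python3 - <<'E'
from g import *
s=load('side');P=cloud(s);p,R=cur();c=s['pixels'].astype(int)
red=(c[...,0]>c[...,2]+12)&(c[...,0]<130)
L=(P-p)@R; m=red&(np.abs(L[...,0])<40)&(np.abs(L[...,1])<70)&(L[...,2]>-60)&(L[...,2]<30)
print(m.sum()); Q=L[m]
for lo in range(-60,30,5):
    k=(Q[:,2]>=lo)&(Q[:,2]<lo+5)
    if k.any(): print(lo,k.sum(),Q[k].mean(0).round(1),Q[k].min(0).round(),Q[k].max(0).round())
print(proj(s,[p-24*sy,p+24*sy,p-24*sy+15*tl(.28)]))
E
```

```text
247
-60 21 [  3.7 -19.2 -57.3] [ -9. -33. -60.] [ 13.  33. -55.]
-55 21 [  3.9 -16.5 -52.6] [ -9. -33. -55.] [ 13.  33. -50.]
-50 24 [  4.5 -17.9 -47.4] [-11. -33. -50.] [ 13.  35. -45.]
-45 20 [  3.9 -15.9 -42.6] [ -8. -33. -45.] [ 13.  32. -41.]
-40 11 [  4.6 -13.8 -38.5] [ -7. -32. -40.] [ 12.  31. -37.]
-35 1 [  8.3  29.8 -32.3] [  8.  30. -32.] [  8.  30. -32.]
-10 9 [17.2 -3.6 -5.7] [ 12. -18.  -7.] [22.  7. -5.]
-5 31 [16.6  2.4 -3. ] [  8. -18.  -5.] [26. 23. -0.]
0 1 [25.5  4.3  0. ] [26.  4.  0.] [26.  4.  0.]
5 4 [26.9 12.   7.5] [23. 11.  6.] [30. 13.  9.]
10 1 [29.5 12.2 14.4] [29. 12. 14.] [29. 12. 14.]
20 4 [37.8 -7.1 24.4] [ 35. -38.  24.] [39. 13. 25.]
25 99 [ 33.5 -14.6  27.7] [ 20. -70.  25.] [40. 45. 30.]
[[243.1079996  215.19277298]
 [230.36735806 206.55023522]
 [241.76997982 210.31715574]]
```

```bash
python3 - <<'E'
from g import *
s=load('side');P=cloud(s);p,R=cur();L=(P-p)@R
for v in range(190,218,2):
    print(v,[(u,L[v,u].round().astype(int).tolist(),s['pixels'][v,u].tolist()) for u in(237,239,242)])
E
```

```text
190 [(237, [30, -81, -124], [66, 40, 33]), (239, [24, -79, -119], [62, 38, 29]), (242, [-9, -33, -73], [65, 42, 35])]
192 [(237, [29, -78, -117], [61, 37, 30]), (239, [0, -33, -74], [60, 38, 32]), (242, [-8, -32, -68], [67, 43, 39])]
194 [(237, [5, -31, -71], [58, 34, 30]), (239, [2, -35, -70], [57, 38, 25]), (242, [-6, -33, -64], [62, 39, 33])]
196 [(237, [6, -31, -65], [65, 40, 32]), (239, [2, -32, -63], [57, 36, 31]), (242, [-5, -32, -58], [59, 34, 30])]
198 [(237, [8, -32, -62], [63, 39, 32]), (239, [2, -30, -56], [62, 39, 31]), (242, [-6, -29, -51], [65, 38, 32])]
200 [(237, [9, -31, -56], [60, 37, 30]), (239, [3, -29, -50], [63, 38, 33]), (242, [-3, -33, -49], [65, 42, 33])]
202 [(237, [9, -29, -48], [60, 37, 30]), (239, [5, -31, -47], [64, 41, 33]), (242, [-3, -30, -41], [60, 34, 29])]
204 [(237, [10, -29, -44], [48, 29, 24]), (239, [6, -31, -43], [61, 39, 33]), (242, [-1, -31, -38], [169, 160, 138])]
206 [(237, [12, -30, -40], [62, 42, 35]), (239, [7, -30, -37], [167, 153, 132]), (242, [-13, -8, -10], [255, 255, 251])]
208 [(237, [-4, 1, -5], [244, 243, 224]), (239, [-5, -5, -8], [255, 255, 249]), (242, [-7, -14, -11], [253, 254, 246])]
210 [(237, [2, -7, -8], [185, 174, 152]), (239, [-2, -9, -6], [159, 148, 132]), (242, [-5, -17, -9], [255, 255, 251])]
212 [(237, [6, -11, -7], [235, 238, 214]), (239, [4, -16, -8], [178, 164, 144]), (242, [-2, -20, -6], [100, 97, 90])]
214 [(237, [11, -17, -8], [184, 171, 152]), (239, [8, -21, -7], [134, 124, 116]), (242, [1, -21, -3], [63, 63, 59])]
216 [(237, [12, -17, -2], [67, 68, 63]), (239, [10, -22, -4], [69, 65, 65]), (242, [2, -21, 3], [63, 62, 59])]
```

Emit:
step_arm(
  plan=[
    [-1, 0, 0, -0.4, 0, 0, 0],
    [-1, 0, 0, -0.4, 0, 0, 0],
    [-1, 0, 0, 0, 0, 0, 0],
    [-1, 0, 0, 0, 0, 0, 0],
    [-1, 0, 0, 0, 0, 0, 0],
    [-1, 0, 0, 0, 0, 0, 0],
    [-1, 0, 0, 0, 0, 0, 0],
    [-1, 0, 0, 0, 0, 0, 0],
  ],
)

```text
t: 8.02
ee_pos: [470.6, 68.2, 99.0]
orientation: [-0.146, 2.858, 0.02]
ft_force: [0.8, -0.6, -0.8]
width: 0.5
grasp_force: 0.0
```

```bash
cat > tip.py <<'E'
from g import *
s=grab('side');P=cloud(s);p,R=cur();L=(P-p)@R;c=s['pixels'].astype(int);o=get_obs()
m=(c.max(2)<110)&(np.abs(L[...,0])<20)&(np.abs(L[...,1])<60)&(L[...,2]>-75)&(L[...,2]<12)
Q=L[m];print(o['width'],p.round(1),ctrl.grip_depth)
for lo in range(-75,12,6):
    k=(Q[:,2]>=lo)&(Q[:,2]<lo+6)
    if k.any(): print(lo,k.sum(),Q[k].min(0).round(),Q[k].max(0).round())
E
python3 tip.py
```

```text
0.5324603194408625 [470.6  68.2  99.1] 18.700000000000003
-75 20 [  1. -10. -75.] [ 13.  10. -69.]
-69 20 [  0. -10. -69.] [ 14.  10. -63.]
-63 23 [ -5.  -9. -62.] [ 13.  10. -57.]
-57 25 [ -9.  -9. -57.] [ 14.   8. -51.]
-51 32 [-10. -10. -51.] [ 14.  11. -45.]
-45 27 [ -9. -10. -45.] [ 13.  10. -39.]
-39 11 [ -5.  -9. -39.] [ 13.  12. -36.]
```

Emit:
step_arm(
  plan=[
    [0.3, 0, 0, 0, 0, 0, 0],
    [0.3, 0, 0, 0, 0, 0, 0],
    [0.3, 0, 0, 0, 0, 0, 0],
    [0.3, 0, 0, 0, 0, 0, 0],
    [0.3, 0, 0, 0, 0, 0, 0],
    [0.3, 0, 0, 0, 0, 0, 0],
    [0.3, 0, 0, 0, 0, 0, 0],
  ],
)

```text
t: 8.95
ee_pos: [470.7, 68.2, 99.2]
orientation: [-0.146, 2.858, 0.02]
ft_force: [0.8, 0.4, -1.1]
width: 56.8
grasp_force: 0.0
```

```bash
python3 tip.py; python3 - <<'E'
from g import *
s=load('side')
cv2.imwrite('pics/x.png',cv2.resize(s['pixels'][100:220,150:310],None,fx=5,fy=5,interpolation=cv2.INTER_CUBIC)[...,::-1]); print(proj(s,[cur()[0]]))
E
```

```text
57.19009883706551 [470.7  68.2  99.2] 18.700000000000003
-75 37 [ -8. -38. -74.] [ 14.  38. -69.]
-69 38 [-10. -38. -69.] [ 14.  39. -63.]
-63 45 [ -9. -38. -63.] [ 13.  38. -57.]
-57 42 [-10. -37. -57.] [ 13.  38. -51.]
-51 42 [ -9. -38. -51.] [ 13.  33. -45.]
-45 44 [ -9. -38. -45.] [ 13.  38. -39.]
-39 21 [ -8. -36. -39.] [ 13.  33. -33.]
[[232.93203334 197.71627154]]
```

View pics/x.png

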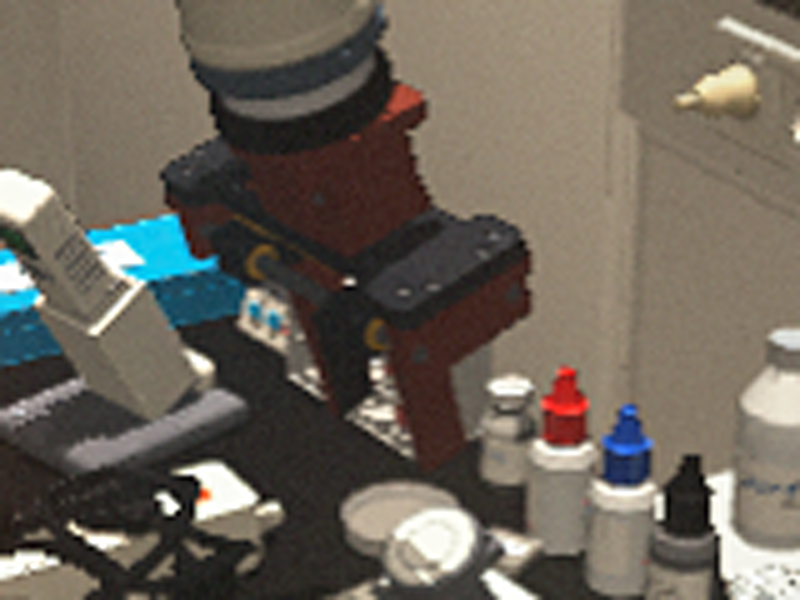

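The picture shows both fingertips, at (340,410) and (435,468), well short of the reported TCP, which projects to (415,488). In both finger states the depth data puts the true tips about 35 mm behind the reported TCP along tool z. I'll use that offset.

```bash
cat >> g.py <<'E'
OFF=35.
def ee(tip,t): return tip-OFF*tl(t)
E
python3 -c "
from g import *
a=.22
print(ee(G,a));plan([(ee(G+20*tl(a),a),Rt(a),4),(ee(G,a),Rt(a),4)])"
```

```text
[488.69840741  70.09503778  26.63930262]
4 x [0.001, 0.0, 0.274, -0.0, 0.126, 0.001]
4 x [-0.0, -0.0, 0.1, 0.0, 0.0, 0.0]
```

Emit:
step_arm(
  plan=[
    [0.8, 0, 0, 0.27, 0, 0.126, 0],
    [0.8, 0, 0, 0.27, 0, 0.126, 0],
    [0.8, 0, 0, 0.27, 0, 0.126, 0],
    [0.8, 0, 0, 0.27, 0, 0.126, 0],
    [0.8, 0, 0, 0.1, 0, 0, 0],
    [0.8, 0, 0, 0.1, 0, 0, 0],
    [0.8, 0, 0, 0.1, 0, 0, 0],
    [0.8, 0, 0, 0.1, 0, 0, 0],
    [0.8, 0, 0, 0, 0, 0, 0],
    [0.8, 0, 0, 0, 0, 0, 0],
  ],
)

```text
t: 10.25
ee_pos: [488.7, 70.1, 27.6]
orientation: [-0.149, 2.918, 0.016]
ft_force: [0.4, 0.7, 0.2]
width: 78.9
grasp_force: 0.0
```

```bash
python3 tip.py; python3 - <<'E'
from g import *
print(get_obs()['qpos'].round(3),get_obs()['ft_force'].round(1));plan([(ee(G,.22),Rt(.22),1)])
s=load('side')
cv2.imwrite('pics/y.png',cv2.resize(s['pixels'][165:240,190:290],None,fx=8,fy=8,interpolation=cv2.INTER_CUBIC)[...,::-1])
E
```

```text
79.04435199938145 [488.7  70.1  27.6] 18.700000000000003
-75 37 [ -7. -51. -74.] [ 13.  48. -69.]
-69 37 [-10. -48. -69.] [ 13.  52. -63.]
-63 41 [ -7. -51. -63.] [ 14.  51. -57.]
-57 44 [-11. -49. -57.] [ 14.  48. -51.]
-51 41 [-10. -50. -51.] [ 13.  51. -45.]
-45 55 [-10. -48. -45.] [ 14.  49. -39.]
-39 61 [-11. -46. -39.] [ 20.  46. -33.]
-33 17 [  3. -23. -33.] [ 20.  -7. -27.]
-27 10 [  6. -21. -26.] [ 19. -13. -22.]
-21 14 [  6. -17. -21.] [ 20.  -2. -15.]
-15 9 [ -4. -14. -14.] [ 17.  -9. -11.]
-9 18 [ -6. -20.  -9.] [18. -8. -3.]
-3 65 [-17. -52.  -3.] [20. 49.  3.]
3 13 [-17. -38.   3.] [ 7. 47.  6.]
[ 0.121  0.443  2.171 -0.014  0.308 -1.539] [ 0.2 -0.4  1.4]
1 x [0.005, 0.001, 0.019, -0.001, 0.001, 0.003]
```

View pics/y.png

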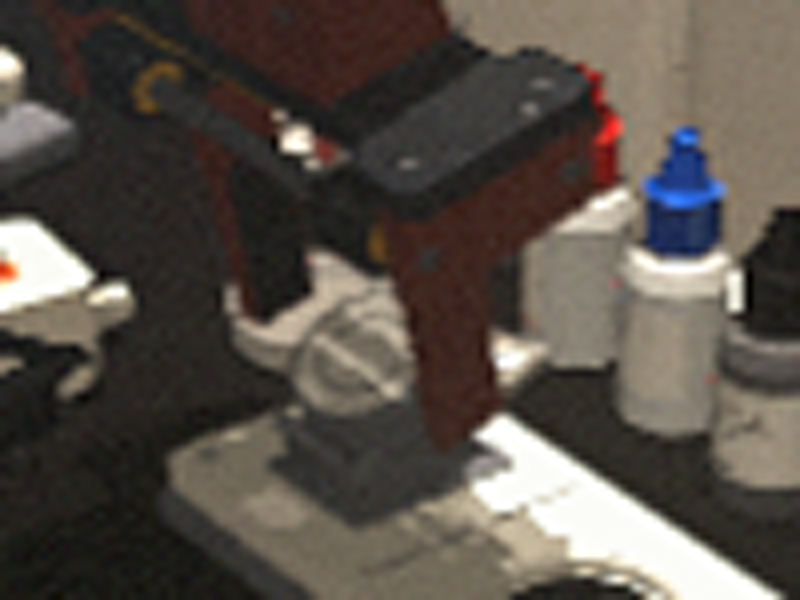

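The crop shows the two fingers straddling the tile, with the right tip at (455,440) past the rim. Closing now.

Emit:
step_arm(
  plan=[
    [-1, 0, 0, 0.01, 0, 0, 0],
    [-1, 0, 0, 0, 0, 0, 0],
    [-1, 0, 0, 0, 0, 0, 0],
    [-1, 0, 0, 0, 0, 0, 0],
    [-1, 0, 0, 0, 0, 0, 0],
    [-1, 0, 0, 0, 0, 0, 0],
  ],
)

```text
t: 11.05
ee_pos: [488.8, 70.1, 27.0]
orientation: [-0.149, 2.918, 0.016]
ft_force: [-0.1, 0.5, 2.2]
width: 49.1
grasp_force: 30.0
```

```bash
python3 -c "
from g import *
p,R=cur();m=R.T@(mark-p);n_t=R.T@n;np.savez('tile.npz',m=m,n=n_t)
a=.22-.5;Rg=Rt(a);print(m,n_t,Rg@n_t)
f=lambda h:pocket+[0,0,16+h]-Rg@m
plan([(p+40*n,R,4),(f(40),Rg,8)])
print(f(40),f(0))"
```

```text
[ 1.95778496e+00  3.52889803e-02 -4.09117313e+01] [ 2.76486990e-01  3.17708721e-05 -9.61017660e-01] [-1.39191161e-04  1.76899226e-05  9.99999990e-01]
4 x [0.055, 0.0, -0.192, 0.0, 0.0, 0.0]
8 x [-0.017, -0.224, 0.071, -0.0, 0.521, 0.0]
[485.6279296  -20.39475363  34.14051317] [485.6279296  -20.39475363  -5.85948683]
```

Emit:
step_arm(
  plan=[
    [-1, 0.055, 0, -0.192, 0, 0, 0],
    [-1, 0.055, 0, -0.192, 0, 0, 0],
    [-1, 0.055, 0, -0.192, 0, 0, 0],
    [-1, 0.055, 0, -0.192, 0, 0, 0],
    [-1, -0.017, -0.224, 0.071, 0, 0.521, 0],
    [-1, -0.017, -0.224, 0.071, 0, 0.521, 0],
    [-1, -0.017, -0.224, 0.071, 0, 0.521, 0],
    [-1, -0.017, -0.224, 0.071, 0, 0.521, 0],
    [-1, -0.017, -0.224, 0.071, 0, 0.521, 0],
    [-1, -0.017, -0.224, 0.071, 0, 0.521, 0],
    [-1, -0.017, -0.224, 0.071, 0, 0.521, 0],
    [-1, -0.017, -0.224, 0.071, 0, 0.521, 0],
    [-1, 0, 0, 0, 0, 0, 0],
    [-1, 0, 0, 0, 0, 0, 0],
  ],
)

```text
t: 12.8
ee_pos: [485.1, -20.0, 34.2]
orientation: [0.146, -2.858, 0.021]
ft_force: [0.3, -0.1, -0.4]
width: 49.1
grasp_force: 30.0
```

```bash
python3 - <<'E'
from g import *
p,R=cur();z=np.load('tile.npz');print('pred mark',p+R@z['m'],'n',R@z['n'])
s=grab('side');P=cloud(s);g=s['pixels'].astype(int).max(2)
sel=(np.hypot(P[...,0]-495,P[...,1]+19)<24)&(P[...,2]>60)&(P[...,2]<90)&(g>120);Q=P[sel];print(sel.sum(),Q.mean(0),np.linalg.svd(Q-Q.mean(0))[2][2])
Rg=Rt(-.28);f=lambda h:pocket+[0,0,16+h]-Rg@z['m']
plan([(f(8),Rg,4),(f(1),Rg,3)])
cv2.imwrite('pics/z.png',cv2.resize(s['pixels'][170:270,190:310],None,fx=6,fy=6,interpolation=cv2.INTER_CUBIC)[...,::-1])
E
```

```text
pred mark [494.48257663 -19.04350051  74.04755375] n [-4.50414345e-04 -5.02362572e-05  9.99999897e-01]
10 [479.93765701 -13.53125901  74.16084726] [-0.05170146 -0.00316899 -0.99865756]
4 x [-0.047, -0.002, 0.154, -0.0, 0.0, 0.001]
3 x [-0.013, 0.0, 0.045, 0.0, 0.0, 0.0]
```

View pics/z.png

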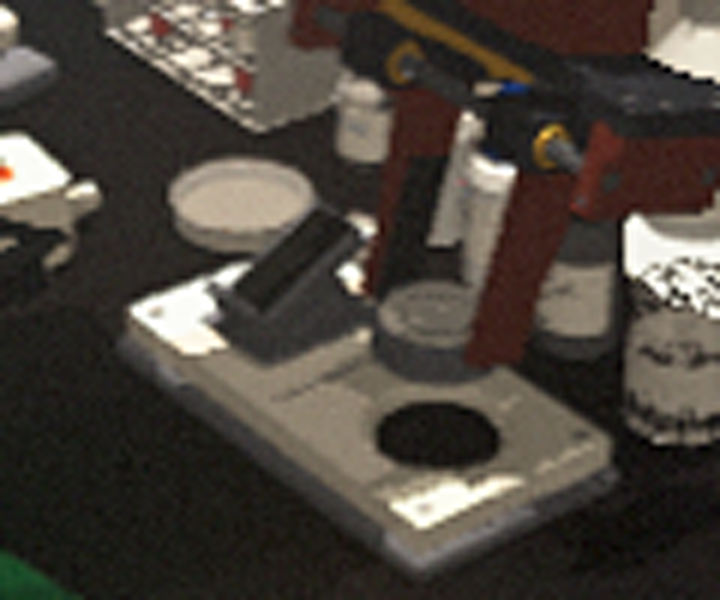

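The crop shows the tile level between the fingers, over the pocket (440,435). I'll lower it in stages and watch the force.

Emit:
step_arm(
  plan=[
    [-1, -0.047, -0.002, 0.154, 0, 0, 0],
    [-1, -0.047, -0.002, 0.154, 0, 0, 0],
    [-1, -0.047, -0.002, 0.154, 0, 0, 0],
    [-1, -0.047, -0.002, 0.154, 0, 0, 0],
    [-1, -0.013, 0, 0.045, 0, 0, 0],
    [-1, 0, 0, 0, 0, 0, 0],
    [-1, 0, 0, 0, 0, 0, 0],
  ],
)

```text
t: 13.72
ee_pos: [486.4, -20.7, -0.4]
orientation: [0.146, -2.858, 0.021]
ft_force: [1.2, 1.1, -0.3]
width: 49.0
grasp_force: 30.0
```

Emit:
step_arm(
  plan=[
    [-1, -0.006, 0, 0.02, 0, 0, 0],
    [-1, -0.006, 0, 0.02, 0, 0, 0],
    [-1, 0, 0, 0, 0, 0, 0],
  ],
)

```text
t: 14.1
ee_pos: [486.2, -20.7, -2.7]
orientation: [0.146, -2.858, 0.021]
ft_force: [0.2, 0.6, -1.2]
width: 49.2
grasp_force: 30.0
```

```bash
python3 - <<'E'
from g import *
p,R=cur();z=np.load('tile.npz');print('pred mark',p+R@z['m'],'n',R@z['n'],get_obs()['ft_force'])
E
```

```text
pred mark [495.55120154 -19.68573115  37.17617899] n [2.51312191e-04 2.08849042e-04 9.99999947e-01] [ 0.18832052  0.64331897 -1.22551332]
```

Emit:
step_arm(
  plan=[
    [-1, -0.006, 0, 0.02, 0, 0, 0],
    [-1, 0, 0, 0, 0, 0, 0],
  ],
)

```text
t: 14.35
ee_pos: [486.2, -20.7, -3.8]
orientation: [0.146, -2.858, 0.021]
ft_force: [-0.4, -0.0, -1.7]
width: 49.0
grasp_force: 30.0
```

Emit:
step_arm(
  plan=[
    [-1, -0.006, 0, 0.02, 0, 0, 0],
    [-1, 0, 0, 0, 0, 0, 0],
  ],
)

```text
t: 14.6
ee_pos: [486.3, -20.7, -4.7]
orientation: [0.146, -2.858, 0.021]
ft_force: [0.3, 0.6, 0.2]
width: 49.0
grasp_force: 30.0
```

Emit:
step_arm(
  plan=[
    [0.7, 0, 0, 0, 0, 0, 0],
    [0.7, 0, 0, 0, 0, 0, 0],
    [0.7, 0, 0, 0, 0, 0, 0],
    [0.7, 0, 0, 0, 0, 0, 0],
    [0.7, 0, 0, -0.4, 0, 0, 0],
    [0.7, 0, 0, -0.6, 0, 0, 0],
    [0.7, 0, 0, -0.8, 0, 0, 0],
    [0.7, 0, 0, -0.8, 0, 0, 0],
    [0.7, 0, 0, -0.8, 0, 0, 0],
    [0.7, 0, 0, 0, 0, 0, 0],
  ],
)

```text
t: 15.85
ee_pos: [535.7, -15.9, 161.3]
orientation: [0.147, -2.864, 0.022]
ft_force: [0.4, 0.9, -0.7]
width: 74.7
grasp_force: 0.0
```

```bash
python3 - <<'E'
from m import *
s=grab('side');t=grab('top');print(get_obs()['ee_pos'],get_obs()['t'])
uv=[]
for im,nm in((s,'side'),(t,'top')):
    P=cloud(im);g=im['pixels'].astype(int).max(2)
    sel=(np.hypot(P[...,0]-495,P[...,1]+19)<25.5)&(P[...,2]>28)&(P[...,2]<42)&(g>110)
    Q=P[sel];
    if len(Q)<30: print(nm,len(Q),'occluded');continue
    nn=np.linalg.svd(Q-Q.mean(0))[2][2];q=proj(im,[Q.mean(0)]);print(nm,sel.sum(),Q.mean(0).round(1),nn.round(3))
cv2.imwrite('pics/seat.png',np.hstack([cv2.resize(i['pixels'][a:a+90,b:b+90],(400,400),interpolation=cv2.INTER_CUBIC) for i,a,b in((s,190,220),(t,150,275))])[...,::-1])
# meter/dock: cloud analysis for planning
for im in(t,s):
    P=cloud(im);c=im['pixels'].astype(int).max(2)
    sel=(np.abs(P[...,0]-420)<110)&(np.abs(P[...,1]-335)<80)&(P[...,2]>140)
    print(sel.sum(),P[sel].mean(0),P[sel].min(0),P[sel].max(0))
E
```

```text
[532.62591805 -15.80676817 158.32903199] 15.95
side 166 [495.9 -18.3  34.5] [ 0.    -0.016 -1.   ]
top 400 [496.  -21.3  33.9] [-0.003  0.003 -1.   ]
516 [406.18618837 339.66402503 157.34872431] [385.05019187 318.88276701 140.23966042] [428.46828338 364.70927048 168.17855204]
197 [399.92898125 334.56219804 155.13949794] [382.37585106 318.45175831 140.27835829] [426.3253056  363.90522893 168.24070081]
```

View pics/seat.png

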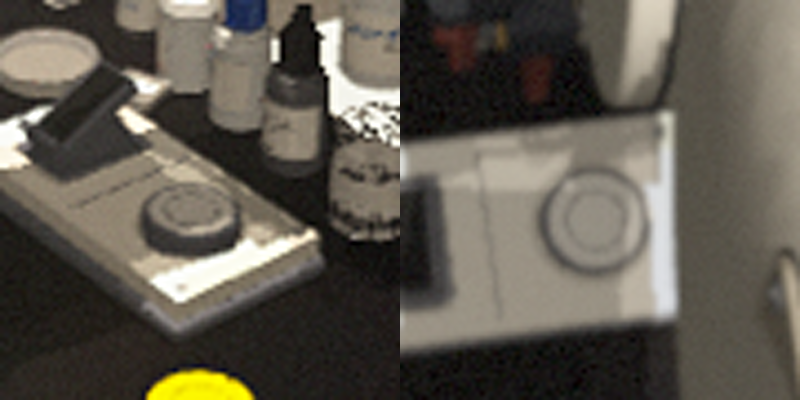

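The crops show the tile flat in the pocket, at side-crop (190,215) and top-crop (595,220): face z about 34 mm, level, centred near (496,-20). Now I'll fit the meter's pose to both depth clouds.

```bash
cat > meter.py <<'E'
from g import *
from scipy.optimize import least_squares
def axes(yaw,tilt):
    a=np.array([np.cos(yaw),np.sin(yaw),0]);y=np.array([-np.sin(yaw),np.cos(yaw),0])
    z=-np.sin(tilt)*a+np.cos(tilt)*Z; return np.c_[np.cross(y,z),y,z]
def fit(ims,roi,p0,lo=80):
    Q=[]
    for im in ims:
        P=cloud(im); sel=roi(P); Q.append(P[sel])
    print([len(q) for q in Q]); Q0=np.vstack([q[np.random.default_rng(0).permutation(len(q))[:400]] for q in Q])
    def res(p,Q):
        L=(Q-p[:3])@axes(p[3],p[4])-[0,0,(18+150)/2]; d=np.abs(L)-[14,21,66]
        return np.linalg.norm(np.maximum(d,0),axis=1)+np.minimum(d.max(1),0)
    p=np.array(p0,float)
    for _ in range(4):
        L=(Q0-p[:3])@axes(p[3],p[4]); k=(L[:,2]>lo)&(np.abs(res(p,Q0))<(15 if _==0 else 6))
        r=least_squares(res,p,args=(Q0[k],),loss='soft_l1',f_scale=1.5);p=r.x
    print('n',k.sum(),'p',p.round(3),'rms',np.sqrt((r.fun**2).mean())); return p
E
python3 - <<'E'
from meter import *
t=load('top');s=load('side')
# dock yaw from base slab top (z~16)
P=cloud(t);m=(np.abs(P[...,0]-440)<130)&(np.abs(P[...,1]-325)<75)&(P[...,2]>9)&(P[...,2]<23)
m=cv2.morphologyEx(m.astype(np.uint8),cv2.MORPH_OPEN,np.ones((3,3)));Q=P[m>0];print('base',len(Q),Q.min(0).round(),Q.max(0).round(),cv2.minAreaRect(Q[:,:2].astype(np.float32)))
roi=lambda P:(np.abs(P[...,0]-420)<70)&(np.abs(P[...,1]-340)<60)&(P[...,2]>95)&(P[...,2]<185)
z=axes(.24,.53)[:,2]
for im in([t,s],[t],[s]): 
    p=fit(im,roi,np.r_[np.array([400,340,160])-150*z,.24,.53])
    A=axes(p[3],p[4]);print('tail',(p[:3]+150*A[:,2]).round(1))
np.save('meter.npy',p)
E
```

```text
base 829 [311. 299.   9.] [520. 399.  22.] ((415.9661560058594, 344.58184814453125), (203.10585021972656, 93.05309295654297), 5.848943710327148)
[990, 443]
n 681 p [4.71716e+02 3.60064e+02 3.17190e+01 2.38000e-01 5.38000e-01] rms 1.3886516743962267
tail [397.  341.9 160.5]
[990]
n 315 p [4.72892e+02 3.58779e+02 3.15660e+01 2.35000e-01 5.44000e-01] rms 0.9348994019874399
tail [397.4 340.7 159.9]
[443]
n 366 p [4.70298e+02 3.60420e+02 3.17230e+01 2.38000e-01 5.30000e-01] rms 1.48090247426914
tail [396.6 342.6 161.2]
```

```bash
cat >> g.py <<'E'
dy=.237
def D(t,yaw=dy):
    a=np.array([np.cos(yaw),np.sin(yaw),0]);y=np.array([-np.sin(yaw),np.cos(yaw),0]);b=-np.sin(t)*a+np.cos(t)*Z
    return b,frame(-b,y)
mo=np.array([471.7,359.9,31.7]); mz=D(.536)[0]
gp=mo+118*mz; tg=.3; bg,Rg_=D(tg)
EG=gp-54*bg   # reported ee at the grasp
E
python3 -c "
from g import *
print(get_obs()['qpos'].round(3),gp,EG,mz)
plan([(EG+70*bg+[0,0,20],Rg_,14)])"
```

```text
[-0.029  0.476  1.657 -0.038  1.287 -1.686] [413.12181712 345.75106278 133.15148627] [428.63382714 349.49782387  81.56331585] [-0.49642528 -0.11990625  0.85975836]
14 x [0.092, 0.538, -0.01, -0.001, -0.345, -0.081]
```

Emit:
step_arm(
  plan=[
    [1, 0.092, 0.538, -0.01, 0, -0.345, -0.081],
    [1, 0.092, 0.538, -0.01, 0, -0.345, -0.081],
    [1, 0.092, 0.538, -0.01, 0, -0.345, -0.081],
    [1, 0.092, 0.538, -0.01, 0, -0.345, -0.081],
    [1, 0.092, 0.538, -0.01, 0, -0.345, -0.081],
    [1, 0.092, 0.538, -0.01, 0, -0.345, -0.081],
    [1, 0.092, 0.538, -0.01, 0, -0.345, -0.081],
    [1, 0.092, 0.538, -0.01, 0, -0.345, -0.081],
    [1, 0.092, 0.538, -0.01, 0, -0.345, -0.081],
    [1, 0.092, 0.538, -0.01, 0, -0.345, -0.081],
    [1, 0.092, 0.538, -0.01, 0, -0.345, -0.081],
    [1, 0.092, 0.538, -0.01, 0, -0.345, -0.081],
    [1, 0.092, 0.538, -0.01, 0, -0.345, -0.081],
    [1, 0.092, 0.538, -0.01, 0, -0.345, -0.081],
    [1, 0, 0, 0, 0, 0, 0],
    [1, 0, 0, 0, 0, 0, 0],
  ],
)

```text
t: 17.95
ee_pos: [408.3, 344.0, 167.3]
orientation: [-0.337, 2.825, 0.047]
ft_force: [0.7, -0.4, 0.5]
width: 88.0
grasp_force: 0.0
```

```bash
python3 -c "
from g import *
print(cur()[0],EG+70*bg+[0,0,20],get_obs()['qpos'].round(3),get_obs()['t']);plan([(EG+70*bg,Rg_,2),(EG+25*bg,Rg_,3),(EG,Rg_,3)])"; python3 tip.py
```

```text
[408.27949853 343.9582358  167.32937897] [408.525666   344.64091135 168.43687009] [ 0.776  0.214  2.041 -0.257  0.646 -0.845] 17.95
2 x [0.052, 0.006, 0.182, -0.011, -0.01, 0.002]
3 x [0.0, -0.0, 0.3, 0.0, 0.0, 0.0]
3 x [-0.0, 0.0, 0.167, 0.0, 0.0, 0.0]
87.68420493521793 [408.8 343.9 167.7] 18.700000000000003
-75 40 [-10. -55. -75.] [ 14.  53. -69.]
-69 41 [-10. -54. -69.] [ 12.  54. -63.]
-63 37 [-10. -52. -63.] [ 13.  55. -57.]
-57 38 [ -9. -52. -57.] [ 13.  51. -51.]
-51 37 [-12. -53. -51.] [ 12.  50. -45.]
-45 45 [-12. -54. -45.] [ 13.  53. -39.]
-39 25 [-11. -51. -39.] [ 12.  54. -34.]
-3 1 [ 3. 18. -1.] [ 3. 18. -1.]
```

Emit:
step_arm(
  plan=[
    [1, 0.052, 0.006, 0.182, -0.011, -0.01, 0.002],
    [1, 0.052, 0.006, 0.182, -0.011, -0.01, 0.002],
    [1, 0, 0, 0.3, 0, 0, 0],
    [1, 0, 0, 0.3, 0, 0, 0],
    [1, 0, 0, 0.3, 0, 0, 0],
    [1, 0, 0, 0.17, 0, 0, 0],
    [1, 0, 0, 0.17, 0, 0, 0],
    [1, 0, 0, 0.16, 0, 0, 0],
    [1, 0, 0, 0, 0, 0, 0],
    [1, 0, 0, 0, 0, 0, 0],
  ],
)

```text
t: 19.25
ee_pos: [429.4, 350.7, 82.9]
orientation: [-0.335, 2.821, 0.053]
ft_force: [0.4, 0.8, 0.0]
width: 88.1
grasp_force: 0.0
```

```bash
python3 -c "
from g import *
print(cur()[0],EG,get_obs()['qpos'].round(3),get_obs()['ft_force']);plan([(EG,Rg_,1)])"; python3 tip.py | head -1
```

```text
[429.4444004  350.65733233  82.85752321] [428.63382714 349.49782387  81.56331585] [ 0.754  0.389  2.059 -0.343  0.451 -0.762] [0.36498091 0.77747796 0.01778465]
1 x [0.028, -0.019, 0.018, 0.011, 0.023, -0.004]
87.96388025858734 [429.5 350.7  83. ] 18.700000000000003
```

Close on the meter.

Emit:
step_arm(
  plan=[
    [-1, 0.02, -0.02, 0.02, 0.01, 0.02, 0],
    [-1, 0, 0, 0, 0, 0, 0],
    [-1, 0, 0, 0, 0, 0, 0],
    [-1, 0, 0, 0, 0, 0, 0],
    [-1, 0, 0, 0, 0, 0, 0],
    [-1, 0, 0, 0, 0, 0, 0],
    [-1, 0, 0, 0, 0, 0, 0],
    [-1, 0, 0, 0, 0, 0, 0],
  ],
)

```text
t: 20.3
ee_pos: [429.0, 349.4, 81.4]
orientation: [-0.335, 2.823, 0.051]
ft_force: [-1.1, 0.1, 0.1]
width: 41.9
grasp_force: 30.0
```

```bash
python3 - <<'E'
from g import *
p,R=cur();print(p,get_obs()['moment'],get_obs()['ft_force'])
plan([(p+100*mz,None,8)])
E
```

```text
[428.97845787 349.42378858  81.37203537] [0.06892906 0.15135413 0.05372459] [-1.12114331  0.09302889  0.09749819]
8 x [0.058, -0.0, -0.243, 0.0, 0.0, 0.0]
```

Emit:
step_arm(
  plan=[
    [-1, 0.058, 0, -0.243, 0, 0, 0],
    [-1, 0.058, 0, -0.243, 0, 0, 0],
    [-1, 0.058, 0, -0.243, 0, 0, 0],
    [-1, 0.058, 0, -0.243, 0, 0, 0],
    [-1, 0.058, 0, -0.243, 0, 0, 0],
    [-1, 0.058, 0, -0.243, 0, 0, 0],
    [-1, 0.058, 0, -0.243, 0, 0, 0],
    [-1, 0.058, 0, -0.243, 0, 0, 0],
    [-1, 0, 0, -0.3, 0, 0, 0],
    [-1, 0, 0, 0, 0, 0, 0],
  ],
)

```text
t: 21.55
ee_pos: [375.5, 337.1, 183.2]
orientation: [-0.335, 2.821, 0.053]
ft_force: [-0.1, 0.1, -1.8]
width: 41.7
grasp_force: 30.0
```

```bash
python3 - <<'E'
from meter import *
p,R=cur();o=get_obs();print(p,o['width'],o['grasp_force'],o['t'],o['qpos'].round(3))
s=grab('side');t=grab('top')
gm=p-54*R[:,2]  # grasp centre
org=gm-118*mz; print('pred origin',org)
def roi(P):
    L=(P-org)@axes(.237,.536); return (np.abs(L[...,0])<20)&(np.abs(L[...,1])<26)&(L[...,2]>20)&(L[...,2]<160)
for ims in([s],[s,t]): q=fit(ims,roi,np.r_[org,.237,.536],lo=22)
E
```

```text
[375.53465792 337.10105202 183.16619432] 41.72578951322743 29.978642463684082 21.55 [ 0.819  0.144  2.085 -0.264  0.673 -0.802]
pred origin [418.5051053  347.40462246 133.26673756]
[590]
n 395 p [4.17625e+02 3.50516e+02 1.33532e+02 2.70000e-01 5.42000e-01] rms 1.6357686015237398
[590, 918]
n 791 p [4.17511e+02 3.49029e+02 1.33252e+02 2.54000e-01 5.41000e-01] rms 1.4936335818933708
```

```bash
cat > mt.py <<'E'
from meter import *
MK=np.array([495.8,-19.8,34.1])
def rel(p,R,q): return R.T@(q[:3]-p),R.T@axes(q[3],q[4])
def tgt(mt,Rmt,org,yaw=.2):
    Rt_=axes(yaw,0)@Rmt.T; return np.array(org)-Rt_@mt,Rt_
E
python3 - <<'E'
from mt import *
p,R=cur();mt,Rmt=rel(p,R,np.array([418,348.2,133.3,.245,.54]));np.savez('rel.npz',mt=mt,Rmt=Rmt)
a=tgt(mt,Rmt,[440,325,185]);b=tgt(mt,Rmt,MK+[0,0,10+40])
plan([(a[0],a[1],6),(b[0],b[1],12)]);print(a[0],b[0])
E
```

```text
6 x [-0.178, -0.086, -0.215, 0.008, 0.75, 0.062]
12 x [-0.022, -0.581, 0.17, 0.0, 0.0, 0.0]
[427.46241458 321.5032616  249.46846669] [483.26241458 -23.2967384  148.56846669]
```

Emit:
step_arm(
  plan=[
    [-1, -0.178, -0.086, -0.215, 0.008, 0.75, 0.062],
    [-1, -0.178, -0.086, -0.215, 0.008, 0.75, 0.062],
    [-1, -0.178, -0.086, -0.215, 0.008, 0.75, 0.062],
    [-1, -0.178, -0.086, -0.215, 0.008, 0.75, 0.062],
    [-1, -0.178, -0.086, -0.215, 0.008, 0.75, 0.062],
    [-1, -0.178, -0.086, -0.215, 0.008, 0.75, 0.062],
    [-1, 0, 0, 0, 0, 0, 0],
  ],
)

```text
t: 22.52
ee_pos: [429.5, 321.4, 248.2]
orientation: [0.275, -2.89, 0.04]
ft_force: [-0.4, 0.1, -0.9]
width: 41.8
grasp_force: 30.0
```

```bash
python3 - <<'E'
from mt import *
z=np.load('rel.npz');mt,Rmt=z['mt'],z['Rmt'];p,R=cur();print(p,R@Rmt[:,2],p+R@mt)
b=tgt(mt,Rmt,MK+[0,0,10+90]);c=tgt(mt,Rmt,MK+[0,0,10+35]);plan([(b[0],b[1],12),(c[0],c[1],4)])
E
```

```text
[429.5218283  321.39775917 248.17320302] [1.68625020e-04 6.64904795e-04 9.99999765e-01] [442.05620706 324.82403153 183.70032941]
12 x [0.0, -0.581, 0.088, -0.0, -0.0, -0.002]
4 x [-0.065, 0.001, 0.267, 0.0, 0.0, 0.0]
```

Emit:
step_arm(
  plan=[
    [-1, 0, -0.581, 0.088, 0, 0, 0],
    [-1, 0, -0.581, 0.088, 0, 0, 0],
    [-1, 0, -0.581, 0.088, 0, 0, 0],
    [-1, 0, -0.581, 0.088, 0, 0, 0],
    [-1, 0, -0.581, 0.088, 0, 0, 0],
    [-1, 0, -0.581, 0.088, 0, 0, 0],
    [-1, 0, -0.581, 0.088, 0, 0, 0],
    [-1, 0, -0.581, 0.088, 0, 0, 0],
    [-1, 0, -0.581, 0.088, 0, 0, 0],
    [-1, 0, -0.581, 0.088, 0, 0, 0],
    [-1, 0, -0.581, 0.088, 0, 0, 0],
    [-1, 0, -0.581, 0.088, 0, 0, 0],
    [-1, -0.065, 0, 0.267, 0, 0, 0],
    [-1, -0.065, 0, 0.267, 0, 0, 0],
    [-1, -0.065, 0, 0.267, 0, 0, 0],
    [-1, -0.065, 0, 0.267, 0, 0, 0],
    [-1, 0, 0, 0, 0, 0, 0],
    [-1, 0, 0, 0, 0, 0, 0],
  ],
)

```text
t: 24.78
ee_pos: [482.0, -23.4, 144.6]
orientation: [0.278, -2.89, 0.04]
ft_force: [-0.4, -0.2, -2.1]
width: 42.2
grasp_force: 30.0
```

```bash
cat > chk.py <<'E'
from mt import *
z=np.load('rel.npz');mt,Rmt=z['mt'],z['Rmt'];p,R=cur();o=get_obs();org=p+R@mt
print(o['t'],o['qpos'].round(3),'pred org',org.round(1),'z',(R@Rmt[:,2]).round(4),'tip',(org-10*(R@Rmt[:,2])).round(1))
s=grab('side');t=grab('top')
def roi(P):
    L=(P-org)@(R@Rmt); return (np.abs(L[...,0])<20)&(np.abs(L[...,1])<26)&(L[...,2]>19)&(L[...,2]<158)
for ims in([s],[s,t]): q=fit(ims,roi,np.r_[org,.2,0],lo=20)
P=cloud(s);g=s['pixels'].astype(int).max(2)
# tip and tile in side image
m=(np.hypot(P[...,0]-org[0],P[...,1]-org[1])<16)&(P[...,2]>36)&(g<70)&(P[...,2]<org[2]+16);Q=P[m]
print('dark tip pts',len(Q),Q.mean(0).round(1),Q.min(0).round(1),Q.max(0).round(1),'px',np.argwhere(m).min(0),np.argwhere(m).max(0))
m=(np.hypot(P[...,0]-495.8,P[...,1]+19.8)<25.5)&(P[...,2]>29)&(P[...,2]<39)&(g>100);print('tile z',np.median(P[m],0),m.sum())
E
python3 chk.py
```

```text
24.775 [-0.033  0.401  1.812 -0.062  1.163 -1.764] pred org [494.5 -19.9  80.1] z [3.e-04 4.e-04 1.e+00] tip [494.5 -20.   70.1]
[1258]
n 391 p [ 4.91656e+02 -1.91190e+01  7.97480e+01  1.91000e-01 -6.00000e-03] rms 1.384775114899052
[1258, 6]
n 397 p [ 4.91783e+02 -1.91570e+01  7.97490e+01  1.89000e-01 -5.00000e-03] rms 1.420142929402365
dark tip pts 71 [486.6 -27.6  84.9] [478.8 -35.2  71.8] [499.3 -16.3  95.3] px [216 257] [225 268]
tile z [496.20471387 -17.4782979   34.6137752 ] 111
```

```bash
python3 - <<'E'
from mt import *
s=load('side');g=s['pixels'].astype(int).max(2)
for v in range(208,234): print(v,' '.join('%3d'%x for x in g[v,248:278]))
a=np.linspace(0,2*np.pi,60)
for c in((494.5,-19.9,70.1),(491.7,-19.1,70)):
    d=np.c_[c[0]+8*np.cos(a),c[1]+8*np.sin(a),0*a+c[2]];q=proj(s,d);print(c,q.min(0),q.max(0))
    d[:,2]+=8;q=proj(s,d);print('  +8',q.min(0),q.max(0))
E
```

```text
208  53  61 194 255 253 181 111 118 119 120 114 120 118 119 122 126 118 125 129 128 121 124 122 119 121 122 131 134 134 133
209  66  56 119 249 253 179 114 118 122 120 121 119 121 120 121 119 117 125 131 132 123 121 118 119 117 120 129 135 137 136
210  58  56  55 209 249 187 111 119 118 118 120 117 118 122 123 120 121 129 134 129 123 121 122 120 121 123 142 146 129 133
211  53  63 121 176 199 179 130 116 121 123 121 119 122 116 124 121 117 126 128 129 120 121 121 120 118 110 140 151 132 129
212  50 108 163 187 195 194 148 100 116 123 127 128 120 120 117 119 122 127 130 125 125 123 119 120 114 113 138 147 130 131
213 114 115 114 134 148 119  77  54  60  93 113 122 127 122 121 121 122 129 135 125 119 122 128 117 119 124 145 141 130 135
214 241 186 132 127 107  91  53  37  40  40  68  99 120 122 124 123 118 130 130 128 125 122 125 118 113 129 147 141 136 137
215 255 255 218 128  74  52  34  48  37  48  50  52  72 102 120 125 126 129 132 127 124 124 116 118 117 130 140 134 134 135
216 252 255 255 243 123  41  41  44  40  49  49  50  52  56  83 112 121 132 129 128 119 117 115 122 138 140 
[... 1697 characters left out ...]
12 116 111 127 143 150 143 151 124  71  39  32  25  30
231 103 130 147 149 144 146 147 145 141 136 116  97  88  81  79  84  93  91 100 101 127 140 140 141 150 132  95  56  33  23
232 147 147 145 146 146 147 144 136 119  85  82  97 112 102 108 104 103 101  87  88  90 100 107 133 151 145 151 125  69  38
233 143 146 142 146 146 139 109  76  91 109 102 104 102  96  90  91 101 103 110 128 119  89  82 117 140 144 142 149 138  96
(494.5, -19.9, 70.1) [259.66097842 221.79310715] [267.01021243 225.75988271]
  +8 [259.78450616 218.69491087] [267.16134456 222.63705005]
(491.7, -19.1, 70) [258.38734856 222.0176198 ] [265.74144686 225.98997456]
  +8 [258.50619239 218.91819494] [265.88794127 222.865911  ]
```

```bash
python3 - <<'E'
from mt import *
z=np.load('rel.npz');mt,Rmt=z['mt'],z['Rmt'];p,R=cur()
b=tgt(mt,Rmt,MK+[0,0,10+6]);c=tgt(mt,Rmt,MK+[0,0,10+5]);plan([(b[0],b[1],6),(c[0],c[1],1)])
E
```

```text
6 x [-0.027, 0.001, 0.097, -0.001, 0.001, -0.0]
1 x [-0.005, 0.0, 0.019, 0.0, 0.0, 0.0]
```

Emit:
step_arm(
  plan=[
    [-1, -0.027, 0.001, 0.097, 0, 0, 0],
    [-1, -0.027, 0.001, 0.097, 0, 0, 0],
    [-1, -0.027, 0.001, 0.097, 0, 0, 0],
    [-1, -0.027, 0.001, 0.097, 0, 0, 0],
    [-1, -0.027, 0.001, 0.097, 0, 0, 0],
    [-1, -0.027, 0.001, 0.097, 0, 0, 0],
    [-1, 0, 0, 0, 0, 0, 0],
    [-1, 0, 0, 0, 0, 0, 0],
  ],
)

```text
t: 25.88
ee_pos: [482.8, -23.3, 114.3]
orientation: [0.278, -2.89, 0.04]
ft_force: [0.8, -0.2, -1.7]
width: 41.8
grasp_force: 30.0
```

```bash
cat > ft.py <<'E'
from mt import *
import sys
z=np.load('rel.npz');mt,Rmt=z['mt'],z['Rmt'];p,R=cur();o=get_obs();org=p+R@mt
F=[]
for _ in range(int(sys.argv[1])): vision.get_image('side'); F.append(get_obs()['ft_force'])
print(o['t'],'tip(out)',(org-[0,0,10]).round(2),'zax',(R@Rmt[:,2]).round(4),'F',np.mean(F,0).round(2),np.std(F,0).round(2))
E
python3 ft.py 10
```

```text
25.875 tip(out) [495.27 -19.78  39.86] zax [4.e-04 4.e-04 1.e+00] F [-0.02 -0.14 -1.74] [0.76 0.38 0.37]
```

Emit:
step_arm(
  plan=[
    [-1, -0.005, 0, 0.019, 0, 0, 0],
    [-1, -0.005, 0, 0.019, 0, 0, 0],
    [-1, -0.005, 0, 0.019, 0, 0, 0],
    [-1, -0.005, 0, 0.019, 0, 0, 0],
    [-1, 0, 0, 0, 0, 0, 0],
  ],
)

```text
t: 27.0
ee_pos: [482.7, -23.2, 110.2]
orientation: [0.278, -2.889, 0.04]
ft_force: [0.6, -0.6, -1.6]
width: 41.6
grasp_force: 30.0
```

```bash
python3 ft.py 8
```

```text
27.0 tip(out) [495.21 -19.76  35.77] zax [6.e-04 4.e-04 1.e+00] F [ 0.21 -0.09 -1.98] [0.43 0.56 0.53]
```

Emit:
step_arm(
  plan=[
    [-1, -0.005, 0, 0.019, 0, 0, 0],
    [-1, -0.005, 0, 0.019, 0, 0, 0],
    [-1, 0, 0, 0, 0, 0, 0],
  ],
)

```text
t: 27.78
ee_pos: [482.9, -23.3, 108.4]
orientation: [0.278, -2.89, 0.04]
ft_force: [-0.4, -0.3, -0.2]
width: 42.4
grasp_force: 30.0
```

```bash
python3 ft.py 8
```

```text
27.775 tip(out) [495.39 -19.8   33.93] zax [4.e-04 4.e-04 1.e+00] F [ 0.27 -0.19 -0.02] [0.55 0.23 0.55]
```

Emit:
step_arm(
  plan=[
    [-1, -0.004, 0, 0.015, 0, 0, 0],
    [-1, -0.004, 0, 0.015, 0, 0, 0],
    [-1, -0.004, 0, 0.015, 0, 0, 0],
    [-1, 0, 0, 0, 0, 0, 0],
    [-1, 0, 0, 0, 0, 0, 0],
  ],
)

```text
t: 28.8
ee_pos: [482.9, -23.3, 106.1]
orientation: [0.278, -2.89, 0.04]
ft_force: [0.1, 0.1, 1.8]
width: 41.7
grasp_force: 30.0
```

```bash
python3 ft.py 14
```

```text
28.8 tip(out) [495.4  -19.79  31.62] zax [4.e-04 4.e-04 1.e+00] F [-0.09 -0.13  0.97] [0.51 0.47 0.49]
```

```bash
python3 chk.py; python3 - <<'E'
from m import *
s=load('side');g=s['pixels'].astype(int).max(2)
a=np.linspace(0,2*np.pi,60)
print('tip px exp',[proj(s,np.c_[495.4+8*np.cos(a),-19.8+8*np.sin(a),0*a+34.2]).min(0),proj(s,np.c_[495.4+8*np.cos(a),-19.8+8*np.sin(a),0*a+34.2]).max(0)])
for v in range(226,250): print(v,' '.join('%3d'%x for x in g[v,246:282]))
E
```

```text
29.5 [-0.032  0.457  1.832 -0.064  1.086 -1.758] pred org [495.4 -19.8  41.6] z [4.e-04 4.e-04 1.e+00] tip [495.4 -19.8  31.6]
[1201]
n 397 p [ 4.9322e+02 -1.9020e+01  4.1089e+01  2.0500e-01 -0.0000e+00] rms 1.4495946653020508
[1201, 2]
n 399 p [ 4.93227e+02 -1.90560e+01  4.10890e+01  2.05000e-01 -0.00000e+00] rms 1.4616979046451977
dark tip pts 57 [488.1 -28.2  47.8] [480.5 -33.1  36.1] [501.7 -16.2  57. ] px [231 257] [239 268]
tile z [488.7106961  -27.50891656  34.72876868] 42
tip px exp [array([259.42724043, 235.27396124]), array([266.65077459, 239.34012409])]
226 121 183 177 145 147 145 150 132 117 117 120 125 119 119 119 119 122 122 123 129 129 127 126 123 119 118 126  92  38  27  28  33  27  40  46  48
227 202 193 168 138 145 143 143 137 120 110 116 117 119 123 121 119 121 121 122 131 130 123 122 122 119 123 132  90  35  26  29  28  25  36  42  51
228 171 140 136 143 149 147 141 140 123 112 113 111 116 120 124 122 122 120 124 133 133 124 122 115 120 122 121  83  32  30  22  25  30  26  32  43
229 139 140 143 139 141 140 122 105 125 147 127  80  83 113 122 118 126 120 126 130 1
[... 2322 characters left out ...]
  57  54  56  59  62  51  56  61  62  57  66  60  58  56  57  55  52  60  93 110 113 121 160 171 169 172 161
246 141 147 147 148 140 147 147 127  99  68  59  55  57  61  54  59  60  60  57  58  51  57  50  58  59  73  87 106 125 129 155 169 171 170 163 130
247 136 143 145 148 148 142 149 148 133 120  93  76  78  67  70  64  68  71  61  64  63  68  76  79  91 101 112 107 132 159 167 170 161 157 134 113
248 118 135 144 138 144 144 145 146 148 146 143 143 129 119 121 107  91  92  95  95  89  99 108 113 109 102 152 181 175 166 152 155 129 113 116 122
249 116 116 126 136 142 141 144 154 160 151 178 199 183 170 171 157 121 112 107 110 107 102 105  99 156 180 243 255 255 214 140 122 115 118 129 125
```

```bash
python3 -c "
from workcell import ctrl
print(ctrl.close_job())"
```

```text
the job is handed in; nothing more can be done
None
```

I handed the job in with the tile seated glazed face up and released, and the meter held upright on the ringed spot. Its tip is pressed about half-way in (about 2.75 N, from the wrist force); the hand-in call returned no verdict.

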